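Change over the open spice box

ROBOT

A 6-joint arm with a two-finger parallel gripper is mounted at the origin on the work surface. World frame = base frame: x ahead of the robot, y to its left, z up, the work surface at z = 0. Lengths are in m, angles in degrees, forces in N, time in s.
With the tool pointing down it reaches from about 0.425 to 0.95 m from the base axis. Payload 3.5 kg.
Tool frame: the origin (TCP) lies at the very end of the fingers, on their centre line; the grasp point (between the pads) lies ctrl.pinch_z behind it (ctrl.pinch_z is the distance from the TCP to the grasp point, in m); z points along the fingers, y is the line along which they close (so a half turn about z gives the same grasp; the last joint's range is limited). The gripper opens to 85 mm and grips with 20 to 120 N. Pads are 22 mm wide; open, the fingers measure 114 mm over their backs; the gripper's body (76 mm by 85 mm) begins 54 mm behind the grasp point. The pads swing forward as they close: fully open they stand 13 mm farther back than shut.
Start: joints at [-83.365, 16.404, 90.338, -0, 73.258, -8.594], TCP at [0.177, -0.651, 0.231] pointing down, gripper open.
Joint ranges: [-158.93, 158.93], [-51.34, 127.21], [12.03, 142.37], [-87.48, 267.48], [13.55, 161.25], [-162.69, 162.69]. Speed limits (degrees/s): [159.86, 159.86, 180, 180, 180, 180].

INTERFACE

Orientations are given as a 3x3 rotation matrix whose columns are the frame's x, y, z axes.
In Python, from bench import status, imaging, order, ctrl gives the robot as it stands.
- The arm moves only by the tool move_arm, never from a script. Its argument "moves" is one flat list of numbers, 7 for each row, row after row: the shift along the tool's x, y, z in m, then the turn, a rotation vector about the tool's x, y, z in degrees, then the opening, from -1 (shut) to 1 (fully open), so that 0 is half open. In form: [x, y, z, ax, ay, az, grip, x, y, z, ax, ay, az, grip, ...]. A call has 1 to 10 rows; each row shifts and turns the commanded pose from where the row before left it, along the tool's axes as they then stand; what a row does not reach is not made up. A row lasts 1/12 s, in which the tool goes at most 41.7 mm and 7.16 degrees, less where a joint would pass 70% of its speed; a pose out of reach is approached as far as the arm can. A call is refused whole if a number of a shift passes 0.0417 or a number of a turn 7.16, either way. A call with a gripper value outside its range is refused whole. The fingers move at their own pace and stop on an object; the grip force is fixed at half the most. Time passes only in rows, so rows that do not move let the fingers close. It gives the time, the measured TCP pose, the force, the opening and the grip force at its end, in the units of the state.
- status.get_state(): the state, without advancing time (a new reading comes with each control period).
- imaging.camera(name): name is "scene" or "top" or "wrist"; returns (picture, depth): 384x512x3 uint8, red, green, blue; 384x512 float32, m along the optical axis (not along the pixel's ray), 0 where there is no reading.
- imaging.camera_params(name): a dict with "intrinsics" (3x3 intrinsics, pixels), "eye" and "rotation" of the camera in the world; the wrist camera has in their place "mount" (4x4, takes a point from camera to tool coordinates, whose origin is the TCP and whose axes are the flange's). Camera axes: x right, y down, z forward; pixel columns grow to the right and rows downward; lengths in m; the calibration is good to about 2 mm. A picture is of the moment at which its call begins: read the wrist's pose just before it. camera_params takes no time and is no camera call.
- order.finish_job(): hands the job in; it is judged then, once.
The state is a dict: "time": time; "joint_positions": joint angles; "qvel": joint speeds; "effort": joint torques, N m; "ee_pos": TCP position; "tool_rot": TCP orientation; "force": force on the tool from outside, world axes, zero at the start; "moment": the same for the moment, N m; "grip_width": finger opening in m; "finger_force": force on a finger pad.
Only numpy, scipy, OpenCV 4.12 (cv2) and the standard library are available. Lean on these libraries where they do the work, as an engineer would, in place of code of your own. Each camera call takes 0.05 s, during which the arm holds its last target. There are 200 camera calls.

TASK

I have finished with the cardamom and want the nutmegs next: flip the orange-tabbed lid of the single spice box shut, and flip the sage-tabbed lid of the stacked pair open, past upright, so that it leans back and stays open by itself. Only push the lids lightly with your fingertips; do not grip or lift anything, do not shove the boxes out of place, and leave the other things in the drawer alone.

Things in the scene. Friction and masses are not known exactly. Their poses are not given: they have to be found in the camera images.
- drawer: a light-oak drawer with a slim white front (facing the robot, upper edge 117 mm above the worktop), standing pulled out of a low white cabinet on the worktop; fixed. Origin: centre of its 360 (x) by 600 (y) mm floor, at worktop height; the upper face of the floor is 20 mm higher. Oak walls reach 65 mm above the worktop. x points away from the robot, into the cabinet, whose front edge is at x = +200 mm and whose top is 150 mm above the worktop
- pair: the stacked pair: two clear plastic spice boxes joined one on the other, loose on the drawer floor, cinnamon sticks below and brown nutmegs above, 90 (x) by 74 (y) by 80 mm high without the lid, about 0.6 kg. Origin: centre of the underside; z up; the front with the lid's tab faces -x, the hinge is along the rear (+x) upper edge, 45 mm from the centre
- pair_lid (a joint): hinge angle of the upper box's lid, 0 = shut (as at the start), grows as its front rises; stop at 1.95 rad. No spring or latch and little friction; the lid weighs 35 g: below about 1.5 rad it falls shut, beyond it falls back to the stop
- pair_lid_hinge (a point): middle of the hinge line of the pair's lid, 80 mm above the box's underside. Axes turn with the lid: y along the hinge, and -x from the hinge towards the lid's front edge. The lid is a clear plate 90 mm long, 74 mm wide, 4 mm thick (from z = 0 to 4 mm here)
- pair_lid_tab (a point): middle of the outer edge of the sage-green tab on the pair's lid. The tab is 40 mm wide and 4 mm thick and flares forward and up at 30 degrees from the lid's front edge; this point is 111.5 mm in front of the hinge (-x) and 15 mm above it (+z) in the lid's axes, so with the lid shut it stands 21.5 mm out from the box's front, with free space below the tab. The lid comes up when the tab is lifted from below; pressing level against its edge mostly shoves the box
- single: the single clear plastic spice box holding green cardamom pods, loose on the drawer floor, 90 (x) by 74 (y) by 38 mm high without the lid, about 0.35 kg. Origin: centre of the underside; z up; front faces -x, hinge along the rear (+x) upper edge, 45 mm from the centre
- single_lid (a joint): hinge angle of the single box's lid, 0 = shut; at the start it stands open, leaning back at its stop, about 1.95 rad. Behaves like the pair's lid (35 g, no spring, falls shut below about 1.5 rad)
- single_lid_hinge (a point): middle of the hinge line of the single box's lid, 38 mm above the box's underside; axes and lid plate as for the pair's lid
- single_lid_tab (a point): middle of the outer edge of the orange tab on the single box's lid, tab and offsets as on the pair's lid. With the lid open it points to the rear, about 55 mm behind and 98 mm above the hinge
- salt_jar: stoneware salt jar with a wooden cap, 70 mm across, 82 mm high, loose; origin at the centre of its underside; not to be disturbed
- grinder: glass grinder with a steel top, 50 mm across, 112 mm high, loose; origin at the centre of its underside; not to be disturbed
- pinch_bowl: sage-green silicone pinch bowl, 70 mm across, 30 mm high, loose; origin at the centre of its underside; not to be disturbed
- ladle: steel mini ladle lying on the drawer floor, 178 mm long, bowl 40 mm across and 16 mm high at its -x end; origin on the floor near mid-length; not to be disturbed
There are look-alikes about, which are no part of the job. Leave any pink or red look-alike of the pair alone.

How it is judged:
By the outcome, as a careful person would: the job done as asked, in the order asked, and still so for the second after the job is handed in, with the robot touching nothing.
It also fails if it takes over 58 s, if anything falls off the work surface, if the arm or the gripper's body presses on something with over 40 N, if the wrist force passes 120 N, or if a joint passes its speed limit or range.

## Working session

There is one attempt and no reset: what is moved stays moved. The work goes in short steps, Python scripts to look and compute and a tool call to move; the robot and the scene stay as the last step left them, time stands still between calls to the robot, and variables do not carry over. Pictures are saved under pics/ and viewed, at most 10 in all, crops included, and the job is handed in when it is done.

Besides the shell and the picture viewer there is one more tool, called after "Request:" as a command line: name --argument value ..., lists and objects as JSON in quotes. move_arm: Moves the arm, as the interface text tells. Its arguments: {"type":"object","properties":{"moves":{"type":"array","items":{"type":"number"}}},"required":["moves"]}

```bash
mkdir -p pics; cat > h.py <<'E'
from bench import status, imaging, order, ctrl
import numpy as np, cv2
def snap(n,f):
    s=status.get_state(); im,d=imaging.camera(n); p=imaging.camera_params(n)
    if 'mount' in p:
        M=np.array(p['mount']); R=np.array(s['tool_rot']); 
        eye=np.array(s['ee_pos'])+R@M[:3,3]; rot=R@M[:3,:3]
    else: eye=np.array(p['eye']); rot=np.array(p['rotation'])
    np.savez(f'{f}.npz',im=im,d=d,K=p['intrinsics'],eye=eye,rot=rot)
    cv2.imwrite(f'pics/{f}.png',cv2.resize(im[:,:,::-1],(800,600),interpolation=cv2.INTER_CUBIC))
def load(f): return np.load(f'{f}.npz')
def w(f,u,v,z=None):  # original-pixel u,v
    a=load(f); K=a['K']; r=a['rot']@np.linalg.solve(K,[u,v,1.]); 
    t=a['d'][int(round(v)),int(round(u))] if z is None else (z-a['eye'][2])/r[2]
    return a['eye']+t*r
E
python3 - <<'E'
from h import *
snap('top','t0'); snap('scene','s0')
s=status.get_state(); print(s['time'],s['ee_pos'],np.round(s['tool_rot'],3),ctrl.pinch_z,s['grip_width'])
for n in('top','scene'):
    p=imaging.camera_params(n);print(p)
E
```

```text
0.1 [ 0.17723558 -0.65071066  0.23007379] [[ 0.965  0.263 -0.   ]
 [ 0.263 -0.965  0.002]
 [ 0.    -0.002 -1.   ]] 0.0187 0.08544379314836913
{'intrinsics': array([[424.66454937,   0.        , 257.80991392],
       [  0.        , 424.66454937, 186.61692987],
       [  0.        ,   0.        ,   1.        ]]), 'eye': array([ 0.40995239, -0.02786758,  1.15528092]), 'rotation': array([[ 0.00871946, -0.98832406,  0.1521168 ],
       [-0.99995607, -0.0091411 , -0.00207265],
       [ 0.00343896, -0.15209204, -0.98836035]])}
{'intrinsics': array([[459.24757253,   0.        , 252.30413244],
       [  0.        , 459.24757253, 189.71562732],
       [  0.        ,   0.        ,   1.        ]]), 'eye': array([ 1.11214021, -0.44477465,  0.84024359]), 'rotation': array([[ 0.59453352,  0.59357681, -0.54239881],
       [ 0.80396984, -0.44952889,  0.3893023 ],
       [-0.01274312, -0.66752555, -0.74447784]])}
```

View pics/t0.png

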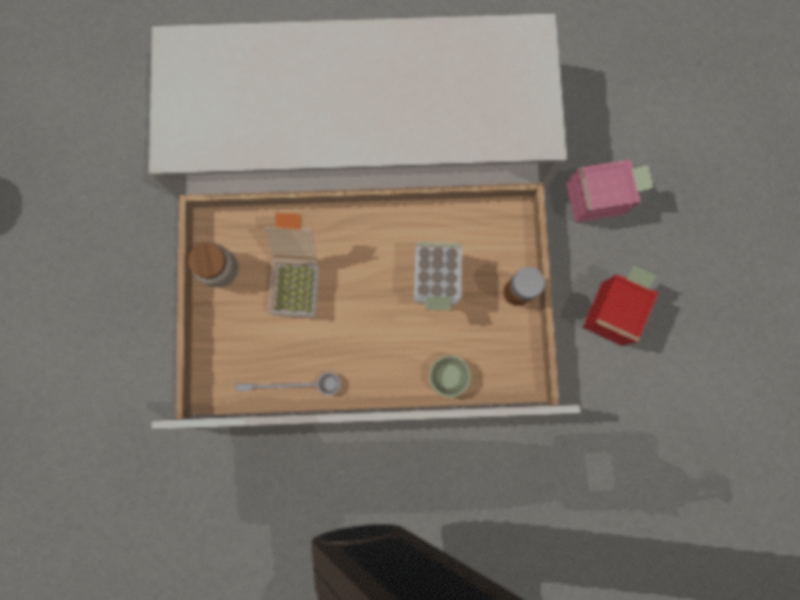

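View pics/s0.png

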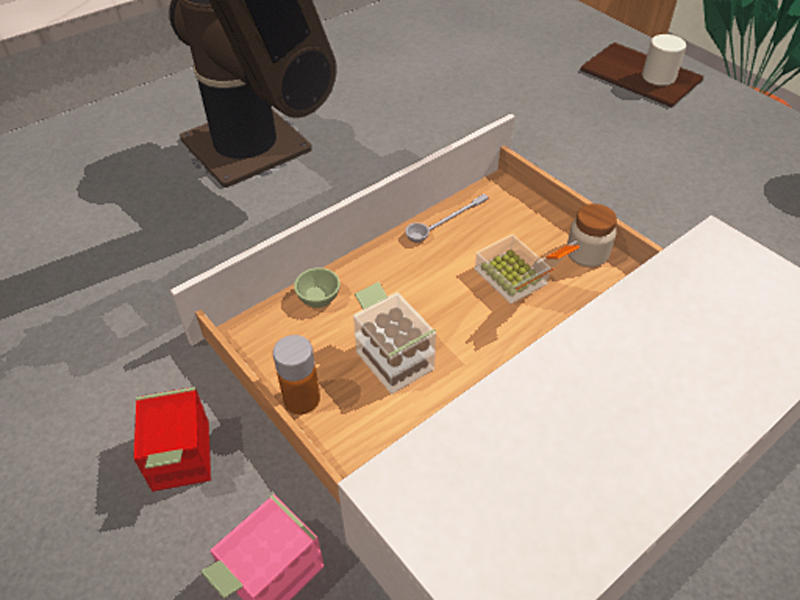

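The top view shows the single box at about (295,289) with its orange tab at (288,221). The pair is at (439,272) with its sage tab at (439,302), the jar at (212,263), the grinder at (526,285), the bowl at (450,376) and the ladle along y≈385. The red and pink look-alikes are outside the drawer.

```bash
python3 - <<'E'
from h import *
k=1/1.5625
def q(name,f,u,v,z=None): print(name,np.round(w(f,u*k,v*k,z),4))
q('front L','t0',152,425,.117);q('front R','t0',578,411,.117)
q('cab L','t0',150,173,.15);q('cab R','t0',566,160,.15)
a=load('t0');im=a['im'].astype(int);hsv=cv2.cvtColor(a['im'],cv2.COLOR_RGB2HSV)
def blob(name,m,box,z=None):
    u0,v0,u1,v1=[int(x*k) for x in box]; M=np.zeros(m.shape,np.uint8);M[v0:v1,u0:u1]=m[v0:v1,u0:u1]
    vs,us=np.nonzero(M); P=np.array([w('t0',u,v,z) for u,v in zip(us,vs)])
    r=cv2.minAreaRect(P[:,:2].astype(np.float32)*1000); print(name,len(us),'mean',P.mean(0).round(4),'min',P.min(0).round(3),'max',P.max(0).round(3),r)
H,S,V=[hsv[:,:,i] for i in range(3)]
blob('orange',(H<14)&(S>170),(265,205,312,235))
blob('sage',(H>30)&(H<90)&(S>30),(420,290,460,315))
blob('bowl',(H>30)&(H<90)&(S>30),(425,345,478,400))
# pair lid corners at z~.104
for n,p in dict(rl=(417,244),rr=(462,244),fr=(461,302),fl=(416,302)).items(): q('pair '+n,'t0',*p,.104)
for n,p in dict(rl=(273,260),rr=(319,261),fr=(317,317),fl=(271,314)).items(): q('single '+n,'t0',*p,.058)
q('jar','t0',208,260);q('grinder','t0',527,283); q('ladle','t0',330,384)
big=cv2.resize(cv2.cvtColor(a['im'],cv2.COLOR_RGB2BGR)[120:215,160:310],(800,507),interpolation=cv2.INTER_CUBIC);cv2.imwrite('pics/c0.png',big)
E
```

```text
front L [0.3592 0.3528 0.117 ]
front R [ 0.386  -0.3018  0.117 ]
cab L [0.7499 0.3696 0.15  ]
cab R [ 0.7777 -0.2864  0.15  ]
orange 57 mean [0.6751 0.1494 0.1494] min [0.669 0.136 0.143] max [0.682 0.164 0.155] ((675.6033935546875, 149.62486267089844), (27.62104034423828, 10.72923469543457), 84.82775115966797)
sage 104 mean [ 0.5551 -0.0856  0.11  ] min [ 0.545 -0.104  0.1  ] max [ 0.565 -0.068  0.117] ((554.6001586914062, -85.66568756103516), (35.6261100769043, 19.897441864013672), 89.87370300292969)
bowl 442 mean [ 0.4403 -0.1106  0.0355] min [ 0.41  -0.138  0.017] max [ 0.47  -0.028  1.155] ((440.1058044433594, -83.01277923583984), (59.46969985961914, 110.7441635131836), 0.4340916574001312)
pair rl [ 0.65   -0.0524  0.104 ]
pair rr [ 0.6507 -0.1253  0.104 ]
pair fr [ 0.5558 -0.1233  0.104 ]
pair fl [ 0.5551 -0.0513  0.104 ]
single rl [0.6306 0.189  0.058 ]
single rr [0.6297 0.1115 0.058 ]
single fr [0.5348 0.1122 0.058 ]
single fl [0.5391 0.1888 0.058 ]
jar [0.6205 0.2848 0.1035]
grinder [ 0.5825 -0.2238  0.1338]
ladle [0.4251 0.0913 0.0239]
```

View pics/c0.png

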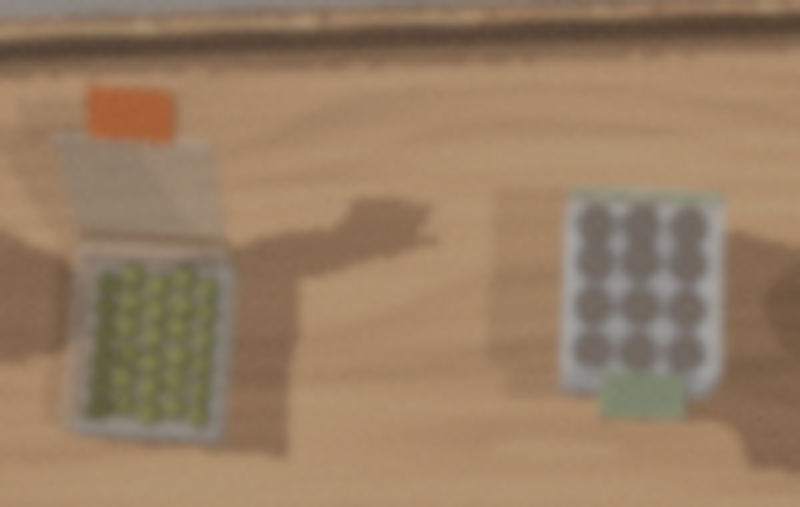

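The crop shows the single lid leaning back, with the orange tab at (130,115), and the pair's sage tab at (643,395). Both boxes are nearly square to world x. I'll shut the fingers, straighten the yaw and travel high to a point behind the single's lid.

Request:
move_arm --moves '[0,0,0,0,0,5.1,-1,0,0,0,0,0,5.1,-1,0,0,0,0,0,5,-1,0.0223,-0.0332,0,0,0,0,-1,0.0223,-0.0332,0,0,0,0,-1,0.0223,-0.0332,0,0,0,0,-1,0.0223,-0.0332,0,0,0,0,-1,0.0223,-0.0332,0,0,0,0,-1,0.0223,-0.0332,0,0,0,0,-1,0.0223,-0.0332,0,0,0,0,-1]'

```text
time: 0.93
ee_pos: [0.3338, -0.4168, 0.2308]
tool_rot: [[1.0, 0.0, -0.0], [0.0, -1.0, 0.001], [-0.0, -0.001, -1.0]]
force: [0.4, 0.4, 0.1]
grip_width: -0.0001
finger_force: 0.0
```

```bash
python3 - <<'E'
from h import *
s=status.get_state(); print(s['time'],s['ee_pos'],np.round(s['tool_rot'],3),np.round(s['joint_positions'],1));print(np.round(imaging.camera_params('wrist')['mount'],3))
E
```

```text
0.9333 [ 0.3338379  -0.41677177  0.23077172] [[ 1.     0.    -0.   ]
 [ 0.    -1.     0.001]
 [-0.    -0.001 -1.   ]] [-62.2  -1.4 110.1   0.   71.3  27.8]
[[ 0.    -0.963 -0.27   0.067]
 [ 1.     0.    -0.    -0.   ]
 [ 0.001 -0.27   0.963 -0.143]
 [ 0.     0.     0.     1.   ]]
```

Request:
move_arm --moves '[0.0226,-0.0333,0,0,0,0,-1,0.0226,-0.0333,0,0,0,0,-1,0.0226,-0.0333,0,0,0,0,-1,0.0226,-0.0333,0,0,0,0,-1,0.0226,-0.0333,0,0,0,0,-1,0.0226,-0.0333,0,0,0,0,-1,0.0226,-0.0333,0,0,0,0,-1,0.0226,-0.0333,0,0,0,0,-1,0.0226,-0.0333,0,0,0,0,-1,0.0226,-0.0333,0,0,0,0,-1]'

```text
time: 1.77
ee_pos: [0.5596, -0.0836, 0.2309]
tool_rot: [[1.0, 0.001, -0.001], [0.001, -1.0, 0.0], [-0.001, -0.0, -1.0]]
force: [0.1, -0.3, -0.7]
grip_width: -0.0
finger_force: 0.0
```

Request:
move_arm --moves '[0.0226,-0.0333,0,0,0,0,-1,0.0226,-0.0333,0,0,0,0,-1,0.0226,-0.0333,0,0,0,0,-1,0.0226,-0.0333,0,0,0,0,-1,0.0226,-0.0333,0,0,0,0,-1,0.0226,-0.0333,0,0,0,0,-1,0.0226,-0.0333,0,0,0,0,-1,0,0,0,0,0,0,-1]'

```text
time: 2.43
ee_pos: [0.7187, 0.1536, 0.2286]
tool_rot: [[1.0, 0.006, -0.001], [0.006, -1.0, 0.003], [-0.001, -0.003, -1.0]]
force: [-0.5, -0.6, -0.7]
grip_width: -0.0001
finger_force: 0.0
```

Request:
move_arm --moves '[0,0,0.0235,0,0,0,-1,0,0,0.0235,0,0,0,-1,0,0,0.0235,0,0,0,-1,0,0,0.0235,0,0,0,-1,0,0,0,0,0,0,-1,-0.008,0,0,0,0,0,-1,-0.008,0,0,0,0,0,-1,-0.008,0,0,0,0,0,-1,-0.008,0,0,0,0,0,-1,-0.008,0,0,0,0,0,-1]'

```text
time: 3.27
ee_pos: [0.677, 0.1476, 0.1394]
tool_rot: [[1.0, 0.001, 0.003], [0.001, -1.0, 0.0], [0.003, -0.0, -1.0]]
force: [-0.5, -0.0, -0.4]
grip_width: 0.0001
finger_force: 0.0
```

```bash
python3 - <<'E'
from h import *
snap('scene','s1')
E
```

```text
(no output)
```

View pics/s1.png

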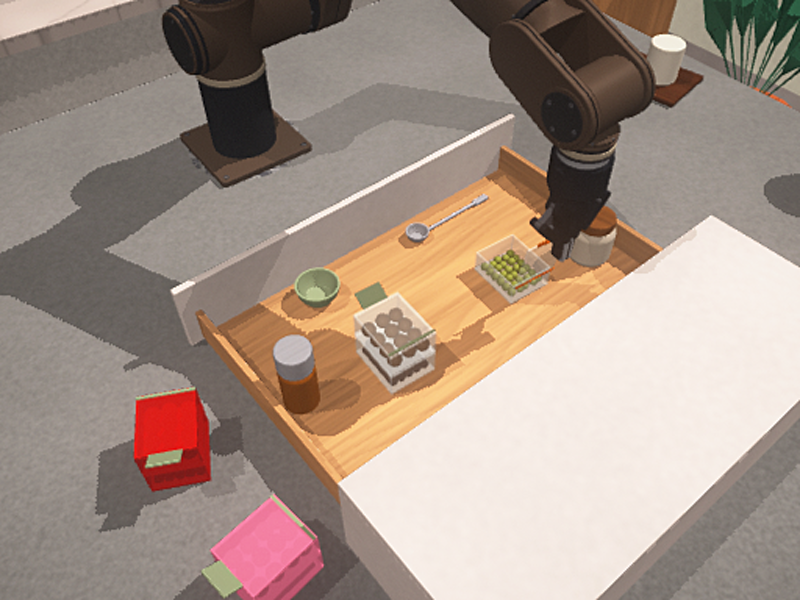

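The closed fingers are behind the orange tab at about (548,243), and the lid is starting to come up. I'll keep pushing.

Request:
move_arm --moves '[-0.008,0,0,0,0,0,-1,-0.008,0,0,0,0,0,-1,-0.008,0,0,0,0,0,-1,-0.008,0,0,0,0,0,-1,-0.008,0,0,0,0,0,-1,-0.008,0,0,0,0,0,-1,-0.008,0,0,0,0,0,-1,-0.008,0,0,0,0,0,-1,-0.006,0,0,0,0,0,-1,0,0,0,0,0,0,-1]'

```text
time: 4.15
ee_pos: [0.606, 0.1476, 0.1372]
tool_rot: [[1.0, 0.001, -0.001], [0.001, -1.0, -0.0], [-0.001, 0.0, -1.0]]
force: [-0.3, -0.1, 0.2]
grip_width: 0.0003
finger_force: 0.0
```

Request:
move_arm --moves '[0,0,-0.03,0,0,0,-1,0,0,-0.03,0,0,0,-1,0,0,-0.03,0,0,0,-1,0,0,-0.03,0,0,0,-1,0,0,0,0,0,0,-1]'

```text
time: 4.57
ee_pos: [0.6109, 0.1477, 0.2662]
tool_rot: [[1.0, 0.001, 0.014], [0.001, -1.0, 0.001], [0.014, -0.001, -1.0]]
force: [1.1, 0.6, 1.9]
grip_width: 0.0001
finger_force: 0.0
```

```bash
python3 - <<'E'
from h import *
snap('scene','s2');print(status.get_state()['time'])
a=load('s2');b=a['im'][120:280,180:400,::-1];cv2.imwrite('pics/s2c.png',cv2.resize(b,(800,582),interpolation=cv2.INTER_CUBIC))
E
```

```text
4.6167
```

View pics/s2c.png

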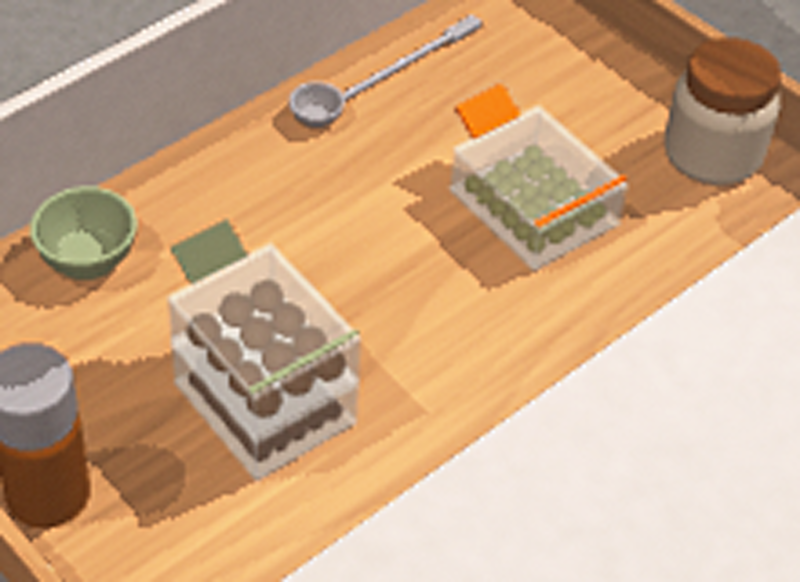

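The single lid is shut, with its orange tab at (487,110). Next I'll locate the pair more exactly from this view, with the sage tab at (172-247, 222-282).

```bash
python3 - <<'E'
from h import *
def q(n,u,v,z): 
    print(n,np.round(w('s2',u/3.636+180,v/3.636+120,z),4), np.round(w('s2',u/3.636+180,v/3.636+120),4))
q('tab outer L(+y)',222,222,.117);q('tab outer R',172,250,.117)
q('tab in L',247,250,.106);q('tab mid',210,252,.110)
q('hinge a',255,388,.102);q('hinge b',356,333,.102)
q('lid front +y',270,246,.104);q('lid front -y',172,298,.104)
snap('top','t2')
for u,v in ((439,302),(439,306),(439,296),(425,302),(452,302)): print(np.round(w('t2',u*.64,v*.64),4))
s=status.get_state();print(s['ee_pos'],np.round(s['joint_positions'],1))
E
```

```text
tab outer L(+y) [ 0.5505 -0.071   0.117 ] [ 0.5503 -0.0709  0.1168]
tab outer R [ 0.551  -0.1072  0.117 ] [ 0.4761 -0.0622  0.0205]
tab in L [ 0.5693 -0.0667  0.106 ] [ 0.5061 -0.0227  0.0205]
tab mid [ 0.5604 -0.087   0.11  ] [ 0.5589 -0.086   0.108 ]
hinge a [ 0.6521 -0.1217  0.102 ] [ 0.6532 -0.1225  0.1038]
hinge b [ 0.6551 -0.0526  0.102 ] [ 0.6554 -0.0529  0.1025]
lid front +y [ 0.5735 -0.0529  0.104 ] [ 0.5743 -0.0534  0.1051]
lid front -y [ 0.5718 -0.1223  0.104 ] [ 0.5716 -0.1222  0.1038]
[ 0.5544 -0.0876  0.1119]
[ 0.5472 -0.0873  0.1177]
[ 0.565  -0.088   0.1048]
[ 0.5545 -0.0655  0.1091]
[ 0.5632 -0.1131  0.0496]
[0.60830918 0.14747034 0.25962846] [ 4.4  9.  96.1 -0.  74.7 94.3]
```

Request:
move_arm --moves '[-0.0177,0.0347,0,0,0,0,-1,-0.0177,0.0347,0,0,0,0,-1,-0.0177,0.0347,0,0,0,0,-1,-0.0177,0.0347,0,0,0,0,-1,-0.0177,0.0347,0,0,0,0,-1,-0.0177,0.0347,0,0,0,0,-1,0,0,0,0,0,0,-1]'

```text
time: 5.25
ee_pos: [0.4981, -0.0652, 0.255]
tool_rot: [[1.0, -0.005, -0.005], [-0.005, -1.0, -0.001], [-0.005, 0.001, -1.0]]
force: [0.6, 0.9, 1.3]
grip_width: 0.0
finger_force: 0.0
```

Request:
move_arm --moves '[0,0,0,-6,0,0,-1,0,0,0,-6,0,0,-1,0,0,0,-6,0,0,-1,0,0,0,-6,0,0,-1,0,0,0,-6,0,0,-1,0,0,0,-6,0,0,-1,0,0,0,-6,0,0,-1,0,0,0,-6,0,0,-1,0,0,0,-6,0,0,-1,0,0,0,-6,0,0,-1]'

```text
time: 6.08
ee_pos: [0.5008, -0.0599, 0.2559]
tool_rot: [[1.0, 0.003, 0.002], [0.003, -0.496, -0.868], [-0.001, 0.868, -0.496]]
force: [-0.4, 0.1, -1.6]
grip_width: 0.0002
finger_force: 0.0
```

```bash
python3 - <<'E'
from h import *
s=status.get_state();print(s['ee_pos'],np.round(s['joint_positions'],1),np.round(s['tool_rot'],3))
E
```

```text
[ 0.5008404  -0.05993154  0.25594088] [  6.3   3.7 116.2 -61.1  80.5 118.9] [[ 1.     0.003  0.002]
 [ 0.003 -0.496 -0.868]
 [-0.001  0.868 -0.496]]
```

Request:
move_arm --moves '[0,-0.026,0.015,0,0,0,-1,0,-0.026,0.015,0,0,0,-1,0,-0.026,0.015,0,0,0,-1,0,-0.026,0.015,0,0,0,-1,0,-0.026,0.015,0,0,0,-1,0,-0.026,0.015,0,0,0,-1,0,0.01,0.018,0,0,0,-1,0,0,0,0,0,0,-1]'

```text
time: 6.75
ee_pos: [0.4979, -0.0825, 0.0724]
tool_rot: [[1.0, 0.008, -0.005], [-0.0, -0.5, -0.866], [-0.01, 0.866, -0.5]]
force: [0.5, -0.2, -0.5]
grip_width: 0.0001
finger_force: 0.0
```

```bash
python3 - <<'E'
from h import *
s=status.get_state();print(s['ee_pos'])
snap('scene','s3')
a=load('s3');b=a['im'][60:290,120:430,::-1];cv2.imwrite('pics/s3c.png',cv2.resize(b,(800,593),interpolation=cv2.INTER_CUBIC))
E
```

```text
[ 0.49794499 -0.08246579  0.07244821]
```

View pics/s3c.png

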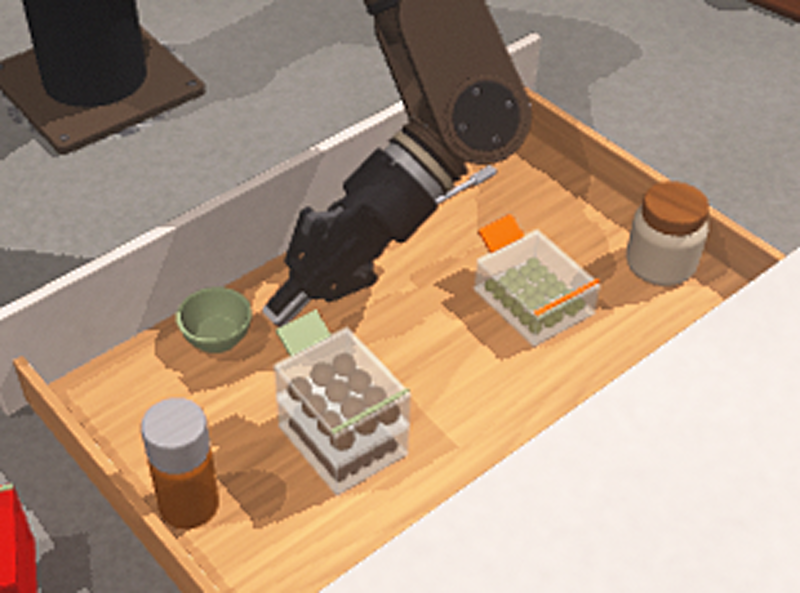

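The fingers are at about (270,310), in front of the sage tab at (303,333) and clear of the bowl. I'll slide them under the tab.

Request:
move_arm --moves '[0.012,-0.0025,-0.0043,0,0,0,-1,0.012,0,0,0,0,0,-1,0.012,0,0,0,0,0,-1,0.008,0,0,0,0,0,-1,0,0,0,0,0,0,-1]'

```text
time: 7.22
ee_pos: [0.5471, -0.0758, 0.0779]
tool_rot: [[1.0, -0.002, 0.003], [0.001, -0.5, -0.866], [0.003, 0.866, -0.5]]
force: [-0.1, -0.8, -0.1]
grip_width: 0.0001
finger_force: 0.0
```

Request:
move_arm --moves '[0.0023,0.0103,-0.006,0,0,0,-1,0.0023,0.0103,-0.006,0,0,0,-1,0.0025,0.0078,-0.0045,0,0,0,-1,0.0025,0.0078,-0.0045,0,0,0,-1]'

```text
time: 7.55
ee_pos: [0.555, -0.0761, 0.1206]
tool_rot: [[1.0, -0.001, 0.001], [0.001, -0.5, -0.866], [0.002, 0.866, -0.5]]
force: [0.1, 0.5, -0.3]
grip_width: 0.0003
finger_force: 0.1
```

```bash
python3 - <<'E'
from h import *
s=status.get_state();print(s['ee_pos'])
snap('scene','s4')
a=load('s4');b=a['im'][100:290,140:400,::-1];cv2.imwrite('pics/s4c.png',cv2.resize(b,(800,585),interpolation=cv2.INTER_CUBIC))
E
```

```text
[ 0.55502083 -0.07612233  0.12057555]
```

View pics/s4c.png

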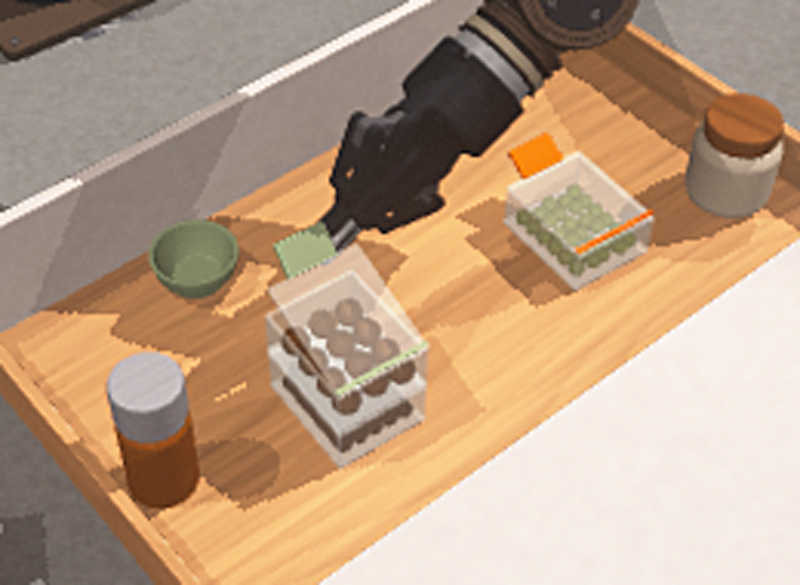

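The lid is rising on the fingertips, with the tab at (305,250), and the box hasn't moved. I'll continue along the arc.

Request:
move_arm --moves '[0.004,0.0074,-0.0043,0,0,0,-1,0.004,0.0074,-0.0043,0,0,0,-1,0.0055,0.0067,-0.0038,0,0,0,-1,0.0055,0.0067,-0.0038,0,0,0,-1,0.0067,0.0058,-0.0033,0,0,0,-1,0.0067,0.0058,-0.0033,0,0,0,-1,0.0077,0.0047,-0.0027,0,0,0,-1,0.0077,0.0047,-0.0027,0,0,0,-1,0.0088,0.0026,-0.0015,0,0,0,-1,0.0088,0.0026,-0.0015,0,0,0,-1]'

```text
time: 8.43
ee_pos: [0.6211, -0.0764, 0.1818]
tool_rot: [[1.0, 0.0, 0.001], [0.001, -0.5, -0.866], [0.0, 0.866, -0.5]]
force: [-0.0, 0.1, -0.7]
grip_width: -0.0
finger_force: 0.0
```

Request:
move_arm --moves '[0.009,0.001,-0.0005,0,0,0,-1,0.009,0.001,-0.0005,0,0,0,-1,0.009,0,0,0,0,0,-1,0.009,0,0,0,0,0,-1,0.007,0,0,0,0,0,-1,0.007,0,0,0,0,0,-1,0,0,0,0,0,0,-1]'

```text
time: 9.02
ee_pos: [0.6713, -0.0766, 0.1835]
tool_rot: [[1.0, -0.0, 0.001], [0.001, -0.5, -0.866], [0.0, 0.866, -0.5]]
force: [0.3, 0.2, -0.1]
grip_width: 0.0002
finger_force: 0.0
```

```bash
python3 - <<'E'
from h import *
s=status.get_state();print(s['ee_pos'])
snap('scene','s5')
a=load('s5');b=a['im'][100:290,140:400,::-1];cv2.imwrite('pics/s5c.png',cv2.resize(b,(800,585),interpolation=cv2.INTER_CUBIC))
E
```

```text
[ 0.67129455 -0.07660842  0.18354454]
```

View pics/s5c.png

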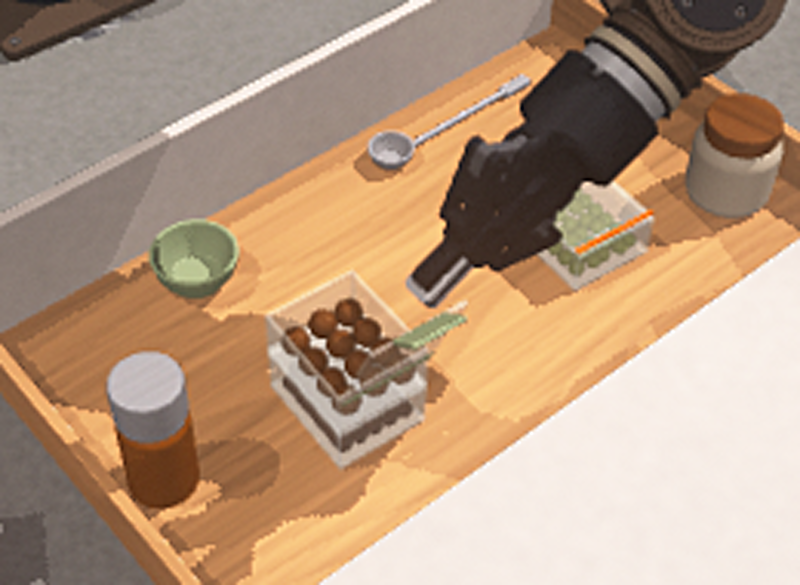

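The pair's lid leans back with its sage tab at (432,327), and the nutmegs are uncovered. The single is still shut. I'll retreat up and away, then check.

Request:
move_arm --moves '[-0.01,0.015,-0.02,0,0,0,-1,-0.01,0.02,-0.03,0,0,0,-1,-0.01,0.02,-0.03,0,0,0,-1,-0.01,0.02,-0.03,0,0,0,-1,0,0,0,0,0,0,-1,0,0,0,0,0,0,-1,0,0,0,0,0,0,-1]'

```text
time: 9.65
ee_pos: [0.6296, -0.0186, 0.3031]
tool_rot: [[1.0, 0.001, 0.0], [0.001, -0.5, -0.866], [-0.001, 0.866, -0.5]]
force: [1.4, -1.0, -0.4]
grip_width: 0.0
finger_force: 0.0
```

```bash
python3 - <<'E'
from h import *
snap('scene','s6')
a=load('s6');b=a['im'][100:290,140:400,::-1];cv2.imwrite('pics/s6c.png',cv2.resize(b,(800,585),interpolation=cv2.INTER_CUBIC))
E
```

```text
(no output)
```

View pics/s6c.png

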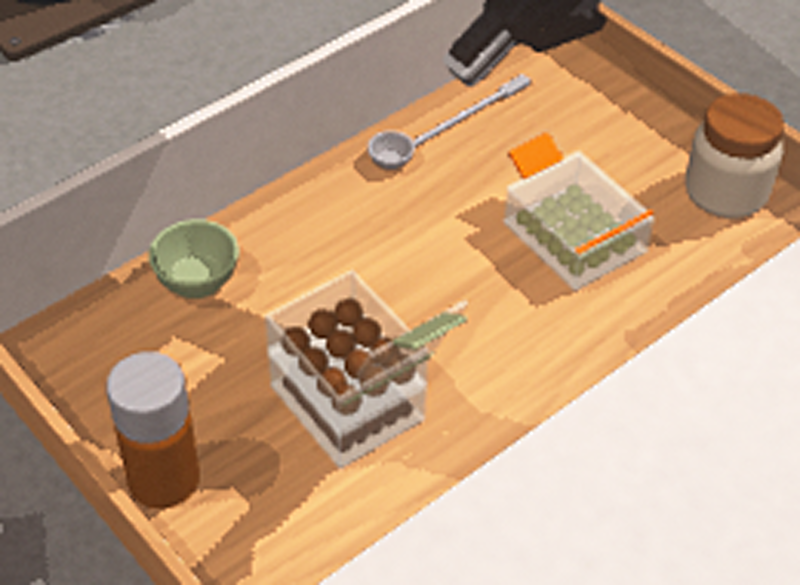

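The single is shut with its tab at (535,155), and the pair's lid stays open, leaning back. Nothing else has moved and the arm is clear.

```bash
python3 -c "
from bench import order; print(order.finish_job())"
```

```text
the job is handed in; nothing more can be done
None
```

The cardamom box's orange-tabbed lid is shut and the nutmeg box's sage-tabbed lid is open, leaning back on its own; the last picture showed nothing else disturbed, and I handed the job in at about 10 s.

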